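Seat a clean liner in the empty cement pot

ROBOT

A 6-joint arm with a two-finger parallel gripper is mounted at the origin on the work surface. World frame = base frame: x ahead of the robot, y to its left, z up, the work surface at z = 0. Lengths are in m, angles in degrees, forces in N, time in s.
With the tool pointing down it reaches from about 0.325 to 0.775 m from the base axis. Payload 5.5 kg.
Tool frame: the origin (TCP) lies at the centre of the arm's flange, where the gripper is bolted on; the fingertips stand 182 mm ahead of it and the grasp point (between the pads) lies 163 mm ahead of it; z points along the fingers, y is the line along which they close (so a half turn about z gives the same grasp; the last joint's range is limited). The gripper opens to 88 mm and grips with 3 to 60 N. Pads are 20 mm wide; open, the fingers measure 115 mm over their backs; the gripper's body (75 mm by 178 mm) begins 61 mm behind the grasp point.
Start: joints at [70.892, 5.22, 70.514, -0, 104.267, -3.249], TCP at [0.164, 0.577, 0.405] pointing down, gripper open.
Joint ranges: [-164.24, 164.24], [-49.07, 125.15], [9.68, 141.18], [-86.29, 266.29], [3.28, 154.24], [-151.56, 151.56]. Speed limits (degrees/s): [147.25, 147.25, 172.46, 180, 180, 180].

INTERFACE

Orientations are given as [roll, pitch, yaw] about the fixed x, y, z axes, in that order (R = Rz(yaw) Ry(pitch) Rx(roll)).
In Python, from station import r gives the robot as it stands. The module is installed in compiled form; this text tells all that it offers. Calls block until the motion is done:
- r.reach(position, orientation): joint-space move of the TCP to a pose.
- r.servo_line(position, rotation=None, speed=0.15): straight line of the TCP; rotation=None keeps the orientation; speed is the mean speed in m/s.
- r.move_joints(angles): joint-space move.
- r.let_go() and r.grab(squeeze=None): open the fingers fully, or close them until they stop; squeeze is the grip in N (None keeps the last).
- r.wait(seconds).
- r.inverse_kinematics(position, orientation): joint angles nearest the present ones, or None.
- r.sense(): the state.
- r.snapshot(name): name is "side" or "top" or "wrist"; returns a dict with "frame" (384x512x3 uint8, red, green, blue), "fx", "fy", "cx", "cy" (pixels), "R" (3x3) and "t" (3): a world point X has camera coordinates R X + t. Camera axes: x right, y down, z forward; pixel columns grow to the right and rows downward; lengths in m; the calibration is good to about 2 mm. A picture is of the moment at which its call begins. There is no depth.
A pose or a line that the arm cannot do raises r.IKError and nothing moves.
- r.hand_in(): hands the job in; it is judged then, once.
The state is a dict: "clock": time; "joints": joint angles; "joint_vel": joint speeds; "joint_torque": joint torques, N m; "tcp_pos": TCP position; "orientation": TCP orientation; "contact_force": force on the tool from outside, world axes, zero at the start; "torque": the same for the moment, N m; "opening": finger opening in m; "gripper_force": force on a finger pad.
Only numpy, scipy, OpenCV 4.12 (cv2) and the standard library are available. Lean on these libraries where they do the work, as an engineer would, in place of code of your own. Each camera call takes 0.05 s, during which the arm holds its last target. There are 200 camera calls.

TASK

Fit the blue liner cup, tapered end down, into the empty green cement pot so that it sits upright and fully home with its flange resting on the pot's rim. Lower it in rather than dropping it, let it go, and leave the orange and the white liner where they are.

Things in the scene. Friction and masses are not known exactly. Their poses are not given: they have to be found in the camera images.
- liner_blue: Clean blue liner cup, 100 mm tall, 0.12 kg, upright on the bench. Tapered foot (40 mm dia at the bottom, 56 mm at 48 mm up), flat flange 80 mm across (48 to 52 mm up), then a straight round collar, 52 mm outside dia, 3 mm wall, open-topped (52 to 100 mm up): grip across the collar's outside, fingertips above the flange. Origin: centre of underside; z up through the mouth; yaw is meaningless.
- liner_orange: Orange liner cup, same shape and size as the blue one, standing upright on the bench; not to be used or moved. Origin: centre of the underside; z up.
- liner_white: White liner cup, same shape and size, already seated in the other green pot (same look as the empty one), its top 114 mm above the bench; not to be moved. Origin: centre of its underside; z up.
- pot_empty: Empty green pot bolted to the bench, 100 mm dia, rim 62 mm up, two lugs (150 mm over them, along x). Tapered bore: 72 mm across at the rim, 58 mm at 10 mm down, 43 mm at its floor 8 mm above the bench. The liner fits with 2.5 mm play all round; fully home its flange rests on the rim and its origin is 14 mm above the pot's. Origin: centre of the underside, on the bench; z up.

How it is judged:
By the outcome, as a careful person would: the job done as asked, in the order asked, and still so for the second after the job is handed in, with the robot touching nothing.
It also fails if it takes over 38 s, if anything falls off the work surface, if the arm or the gripper's body presses on something with over 40 N, if the wrist force passes 120 N, or if a joint passes its speed limit or range.

## Working session

There is one attempt and no reset: what is moved stays moved. The work goes in short steps, each a Python script; the robot and the scene stay as the last script left them, time stands still between calls to the robot, and variables do not carry over. Pictures are saved under pics/ and viewed, at most 10 in all, crops included, and the job is handed in when it is done.

```bash
mkdir -p pics; python3 - <<'E'
from station import r
import cv2,numpy as np
for n in("top","side"):
    s=r.snapshot(n); cv2.imwrite(f"pics/{n}0.png",cv2.cvtColor(s["frame"],cv2.COLOR_RGB2BGR))
    np.savez(f"{n}0.npz",**s); print(n,s["fx"],s["cx"],s["cy"],np.round(s["R"],3).tolist(),np.round(s["t"],3), np.round(-np.array(s["R"]).T@s["t"],3))
s=r.sense(); print(s["clock"],s["orientation"],s["opening"])
a=cv2.imread("pics/top0.png");b=cv2.imread("pics/side0.png")
E
```

```text
top 372.78528977176427 256.11063353178116 190.01162179249405 [[-0.029, -1.0, -0.009], [-0.991, 0.03, -0.131], [0.131, 0.006, -0.991]] [0.023 0.546 0.957] [4.17e-01 1.00e-03 1.02e+00]
side 347.2741670915018 256.2350945755349 189.7242027163389 [[0.961, -0.277, 0.016], [-0.14, -0.535, -0.833], [0.24, 0.798, -0.552]] [-0.52   0.097  0.702] [ 0.345 -0.652  0.477]
0.1 [-1.79900690e+02 -6.43615667e-03  1.64140506e+02] 0.08768187782402889
```

View pics/top0.png

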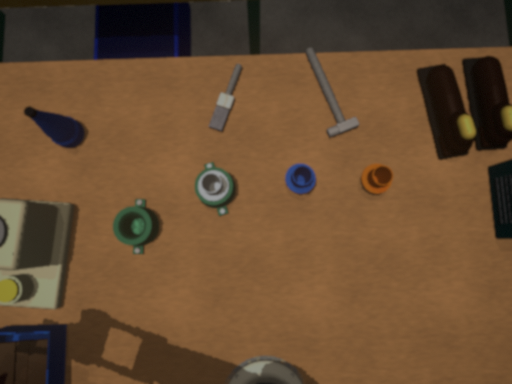

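View pics/side0.png

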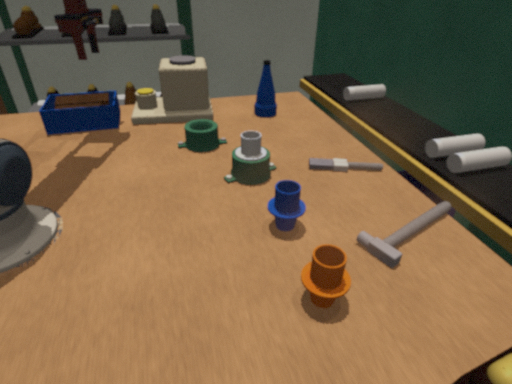

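The top view shows the blue cup at about (301,179), the orange at (376,179), the white-filled pot at (215,187) and the empty pot at (135,226). The side view confirms that all the cups are upright and that the pot at (202,135) is empty.

```bash
cat >h.py <<'E'
import numpy as np,cv2
def ray(s,uv,z):
    R=np.array(s["R"]);t=np.array(s["t"]);c=-R.T@t
    d=R.T@np.array([(uv[0]-s["cx"])/s["fx"],(uv[1]-s["cy"])/s["fy"],1]); return c+d*(z-c[2])/d[2]
def proj(s,X):
    p=np.array(s["R"])@X+np.array(s["t"]); return np.array([s["cx"]+s["fx"]*p[0]/p[2],s["cy"]+s["fy"]*p[1]/p[2]])
def mask(s,col):
    h=cv2.cvtColor(s["frame"],cv2.COLOR_RGB2HSV); H,S=h[...,0],h[...,1]
    lo,hi={"blue":(105,130),"green":(50,95),"orange":(5,14)}[col]
    return ((H>=lo)&(H<=hi)&(S>(90 if col!="orange" else 200))&(h[...,2]>25)).astype(np.uint8)
def circle_on_plane(s,pts,z):
    P=np.array([ray(s,p,z)[:2] for p in pts]); (c,r)=cv2.minEnclosingCircle(P.astype(np.float32))
    A=np.c_[2*P,np.ones(len(P))]; q=np.linalg.lstsq(A,(P**2).sum(1),rcond=None)[0]
    return q[:2],np.sqrt(q[2]+q[:2]@q[:2]),c,r
def blob(s,col,near,rad=45):
    m=mask(s,col);k=np.zeros_like(m);cv2.circle(k,tuple(int(v) for v in near),rad,1,-1);m&=k
    cs,_=cv2.findContours(m,cv2.RETR_EXTERNAL,cv2.CHAIN_APPROX_NONE); return max(cs,key=cv2.contourArea)[:,0,:]
E
python3 - <<'E'
from h import *
s=dict(np.load("top0.npz"))
print("blue",circle_on_plane(s,blob(s,"blue",(301,179),25),.051))
c=blob(s,"green",(135,226),35); print("pot outer",circle_on_plane(s,c,.062), ray(s,c.mean(0),.04))
c=blob(s,"orange",(376,179),30); print("orange",circle_on_plane(s,c,.051))
f=cv2.cvtColor(s["frame"],cv2.COLOR_RGB2BGR)
a=cv2.resize(f[190:262,95:175],None,fx=5,fy=5,interpolation=cv2.INTER_CUBIC);b=cv2.resize(f[143:215,261:341],None,fx=5,fy=5,interpolation=cv2.INTER_CUBIC)
cv2.imwrite("pics/crop.png",np.hstack([a,b]))
from station import r
for p in [(.5,-.12),(.37,.31)]:
    for y in (0,45,90,135,180,-45,-90,-135):
        j=r.inverse_kinematics([*p,.30],[180,0,y]); print(p,y,None if j is None else np.round(j,0))
E
```

```text
blue (array([ 0.57263941, -0.10976388]), np.float64(0.037091587653044766), (0.5727735161781311, -0.11029886454343796), 0.038544993847608566)
pot outer (array([0.45953058, 0.31327709]), np.float64(0.014937450789123861), (0.45948562026023865, 0.31255027651786804), 0.018537458032369614) [0.46160035 0.31999893 0.04      ]
orange (array([ 0.5665526 , -0.30997958]), np.float64(0.03721750947965421), (0.5659254789352417, -0.3114849328994751), 0.04024513065814972)
(0.5, -0.12) 0 [-17.  -8.  94.  -0.  94.  73.]
(0.5, -0.12) 45 [-17.  -8.  94.  -0.  94.  28.]
(0.5, -0.12) 90 [-17.  -8.  94.   0.  94. -17.]
(0.5, -0.12) 135 [-17.  -8.  94.   0.  94. -62.]
(0.5, -0.12) 180 [ -17.   -8.   94.    0.   94. -107.]
(0.5, -0.12) -45 [-17.  -8.  94.  -0.  94. 118.]
(0.5, -0.12) -90 None
(0.5, -0.12) -135 None
(0.37, 0.31) 0 [ 36. -13.  98.  -0.  94. 126.]
(0.37, 0.31) 45 [ 36. -13.  98.  -0.  94.  81.]
(0.37, 0.31) 90 [ 36. -13.  98.  -0.  94.  36.]
(0.37, 0.31) 135 [ 36. -13.  98.   0.  94.  -9.]
(0.37, 0.31) 180 [ 36. -13.  98.   0.  94. -54.]
(0.37, 0.31) -45 None
(0.37, 0.31) -90 [  36.  -13.   98.    0.   94. -144.]
(0.37, 0.31) -135 [ 36. -13.  98.   0.  94. -99.]
```

View pics/crop.png

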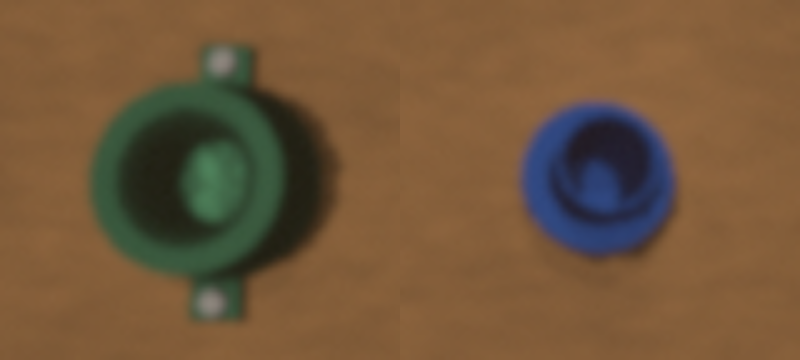

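The crop shows the empty pot's rim circle centred near full-image (132.4,226.0), with radius about 19.4 px. The blue flange is centred at (301,179). Next I'll look at both with the wrist camera, hovering over the pot and then over the cup.

```bash
python3 - <<'E'
from h import *
from station import r
s=dict(np.load("top0.npz"))
p=ray(s,(132.4,226.0),.062); print("pot",p, [np.round(ray(s,(95+a/5-.4,190+b/5-.4),.062),4) for a,b in((91,180),(285,180),(187,84),(187,276))])
b=np.array([.5727,-.110])
ims=[]
for n,q in(("pot",p[:2]),("blue",b)):
    r.reach([*q,.40],[180,0,90]); r.wait(.3)
    w=r.snapshot("wrist"); np.savez(f"w_{n}.npz",**w); ims.append(cv2.cvtColor(w["frame"],cv2.COLOR_RGB2BGR))
    st=r.sense(); print(n,st["clock"],np.round(st["tcp_pos"],4), "cam",np.round(-np.array(w["R"]).T@w["t"],3),np.round(np.array(w["R"])[2],3), proj(w,[*q,.06]))
cv2.imwrite("pics/w.png",cv2.resize(np.vstack(ims),None,fx=.78,fy=.78))
E
```

```text
pot [0.45986373 0.32698255 0.062     ] [array([0.4624, 0.3775, 0.062 ]), array([0.4594, 0.2776, 0.062 ]), array([0.5104, 0.3288, 0.062 ]), array([0.4121, 0.3273, 0.062 ])]
pot 1.8917 [0.4596 0.3275 0.4   ] cam [0.459 0.398 0.381] [-0.    -0.255 -0.967] [257.28906953 179.69755082]
blue 3.9 [ 0.5728 -0.1095  0.4   ] cam [ 0.573 -0.039  0.381] [-0.    -0.255 -0.967] [256.75817489 179.72818359]
```

View pics/w.png

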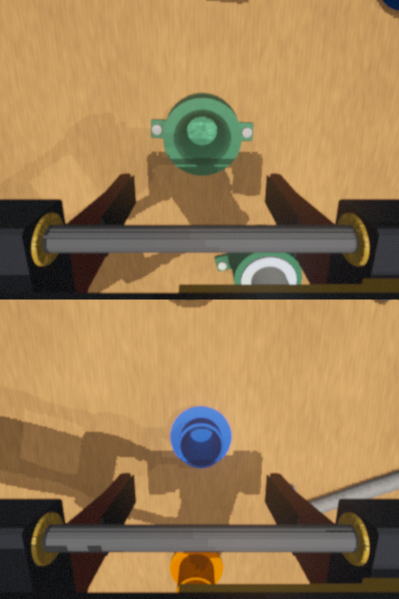

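The wrist views show the pot rim centred near (258,171) and the blue flange near (257,178) in full-image pixels. Both are within a few mm of the prediction. Next I'll fit circles to the unoccluded arcs.

```bash
python3 - <<'E'
from h import *
def robust(s,pts,z,sel,R):
    P=np.array([ray(s,p,z)[:2] for p in pts]); c=P.mean(0)
    from scipy.optimize import least_squares
    for it in range(4):
        Q=P[sel(P-c)]
        f=least_squares(lambda q:np.hypot(*(Q-q[:2]).T)-q[2],[*c,R],loss="soft_l1",f_scale=.0007); c=f.x[:2]
    g=least_squares(lambda q:np.hypot(*(Q-q).T)-R,c,loss="soft_l1",f_scale=.0007)
    return np.round([*f.x,*g.x],4),len(Q),np.round(np.abs(g.fun).mean(),5)
s=dict(np.load("w_blue.npz")); print(robust(s,blob(s,"blue",(257,178),60),.051,lambda d:d[:,1]>-.015,.04))
s=dict(np.load("w_pot.npz")); m=mask(s,"green")
c=blob(s,"green",(258,171),90)
print(robust(s,c,.062,lambda d:(d[:,1]<-.015),.05))
# lugs
h=cv2.cvtColor(s["frame"],cv2.COLOR_RGB2HSV)
# bore edge along rays from centre on the rim plane: brightness edge
g=cv2.GaussianBlur(cv2.cvtColor(s["frame"],cv2.COLOR_RGB2GRAY),(3,3),0).astype(float)
c0=np.array([.4597,.327]);E=[]
for a in np.arange(0,360,6):
    d=np.array([np.cos(np.radians(a)),np.sin(np.radians(a))]); rr=np.arange(.030,.043,.0005)
    uv=np.array([proj(s,[*(c0+d*x),.062]) for x in rr]).astype(np.float32)
    v=cv2.remap(g.astype(np.float32),uv[:,:1].copy(),uv[:,1:].copy(),cv2.INTER_LINEAR)[:,0]; k=np.argmax(np.gradient(v))
    if np.gradient(v)[k]>2: E.append(proj(s,[*(c0+d*rr[k]),.062]))
print("bore",robust(s,E,.062,lambda d:d[:,0]<9,.036))
E
```

```text
(array([ 0.573 , -0.1083,  0.0388,  0.573 , -0.1097]), 138, np.float64(0.00068))
(array([0.4622, 0.3377, 0.0503, 0.4623, 0.3373]), 211, np.float64(0.00193))
bore (array([0.4615, 0.3297, 0.0361, 0.4615, 0.3298]), 54, np.float64(0.00087))
```

```bash
python3 - <<'E'
from h import *
out=[]
for n,c,z,R in(("pot",(.4615,.3298),.062,(.036,.05)),("blue",(.573,-.1097),.052,(.04,))):
    s=dict(np.load(f"w_{n}.npz")); f=cv2.resize(cv2.cvtColor(s["frame"],cv2.COLOR_RGB2BGR)[105:235,190:330],None,fx=2.8,fy=2.8*1,interpolation=cv2.INTER_CUBIC)
    for rr in R:
        q=np.array([proj(s,[c[0]+rr*np.cos(a),c[1]+rr*np.sin(a),z]) for a in np.linspace(0,6.283,90)])
        q=((q+.5-[190,105])*2.8)
        for x in q: cv2.circle(f,tuple(int(v) for v in x),0,(0,0,255),-1)
    if n=="blue":
        q=np.array([proj(s,[c[0]+.026*np.cos(a),c[1]+.026*np.sin(a),.1]) for a in np.linspace(0,6.283,90)])
        for x in (q+.5-[190,105])*2.8: cv2.circle(f,tuple(int(v) for v in x),0,(0,255,255),-1)
    out.append(f)
cv2.imwrite("pics/ov.png",np.hstack(out))
E
```

```text
(no output)
```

View pics/ov.png

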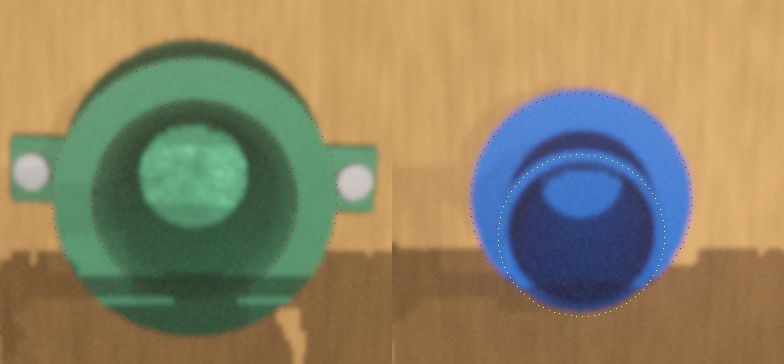

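The overlay shows the fitted circles lying on the pot's rim and bore edges and on the blue flange. I'll use pot (0.4615, 0.3298) and cup (0.573, -0.1097). Next comes the grasp and lift, then moving over the pot.

```bash
python3 - <<'E'
from h import *
from station import r
b=[.573,-.1097]; p=[.4615,.3298]
r.reach([*b,.33],[180,0,90])
r.servo_line([*b,.241],speed=.08); r.wait(.2)
r.grab(15); s=r.sense(); print(s["clock"],s["opening"],s["gripper_force"],np.round(s["contact_force"],2))
r.servo_line([*b,.41],speed=.12); s=r.sense(); print(s["clock"],s["opening"],np.round(s["tcp_pos"],4),np.round(s["contact_force"],2))
r.reach([*p,.41],[180,0,90]); r.wait(.3)
s=r.sense(); print(s["clock"],s["opening"],np.round(s["tcp_pos"],4),np.round(s["contact_force"],2))
ims=[]
for n in("side","wrist"):
    w=r.snapshot(n); np.savez(f"c_{n}.npz",**w); ims.append(cv2.cvtColor(w["frame"],cv2.COLOR_RGB2BGR))
cv2.imwrite("pics/c.png",cv2.resize(np.hstack(ims),None,fx=.78,fy=.78))
E
```

```text
6.375 0.05309056441174022 14.991808827035129 [ 0.85  0.69 -0.17]
7.9333 0.05269324139063498 [ 0.573  -0.1097  0.4089] [-0.17  0.07 -0.97]
9.8917 0.0531636250316157 [0.4619 0.3293 0.41  ] [-0.67  0.48 -1.14]
```

View pics/c.png

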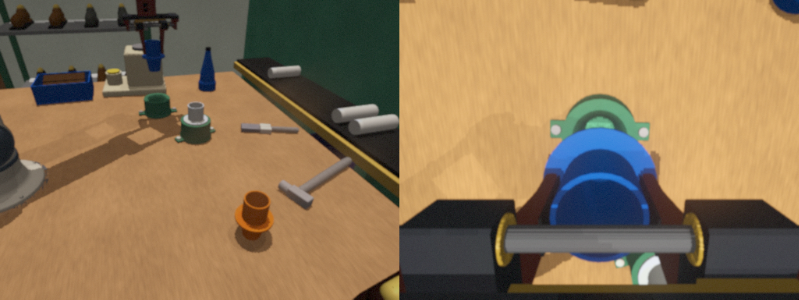

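The side view shows the cup hanging upright above the empty pot at about (153,55). The wrist view shows the flange level, centred near (600,190) in the composite. Next I'll measure the cup's offset in the hand, then lower it in stages while watching the force.

```bash
python3 - <<'E'
from h import *
from station import r
from scipy.optimize import least_squares
s=dict(np.load("c_wrist.npz")); pts=blob(s,"blue",(257,230),110)
P=np.array([ray(s,q,.220)[:2] for q in pts]); t=r.sense()["tcp_pos"]; c=np.array(t[:2])
for i in range(4):
    Q=P[(P-c)[:,1]>.012]; f=least_squares(lambda q:np.hypot(*(Q-q[:2]).T)-q[2],[*c,.04],loss="soft_l1",f_scale=.0005); c=f.x[:2]
print("cup-tcp mm",1e3*(c-t[:2]),"r",f.x[2],len(Q),np.abs(f.fun).mean())
p=[.4615,.3298]
def go(z,v):
    r.servo_line([*p,z],speed=v); r.wait(.1); s=r.sense(); F=s["contact_force"]
    print(s["clock"],z,np.round(s["tcp_pos"],4),np.round(F,2),np.round(s["torque"],2),s["opening"]); return F
go(.32,.12); F0=go(.305,.05)
for z in (.295,.285,.275,.268,.262,.258,.256):
    F=go(z,.03)
    if np.linalg.norm(np.array(F)-F0)>6: print("contact");break
E
```

```text
cup-tcp mm [-0.14066474  1.55116039] r 0.03939436451374615 161 0.0002245335483981398
10.9917 0.32 [0.4617 0.3299 0.3214] [-0.17 -0.42 -0.86] [-0.12  0.06 -0.  ] 0.05278016708274142
11.5417 0.305 [0.4615 0.3298 0.3051] [-0.28  0.44 -1.08] [-0.02  0.05  0.03] 0.05326956338824018
12.125 0.295 [0.4615 0.3298 0.2951] [-0.06  0.65 -1.43] [-0.13  0.04 -0.03] 0.05275124297638949
12.7083 0.285 [0.4615 0.3298 0.2851] [ 0.38  0.31 -1.07] [-0.08  0.04  0.08] 0.05285621782015413
13.2917 0.275 [0.4615 0.3298 0.2751] [ 0.19 -0.49 -0.86] [-0.09 -0.02 -0.01] 0.05272981657930107
13.775 0.268 [0.4615 0.3298 0.268 ] [ 1.35  1.02 -1.21] [-0.08  0.06 -0.01] 0.05322181431328285
14.225 0.262 [0.4615 0.3298 0.262 ] [-0.19 -0.24 -0.87] [-0.07  0.01 -0.01] 0.05264446849347139
14.6083 0.258 [0.4615 0.3298 0.258 ] [ 0.42  0.18 -0.93] [-0.04  0.01  0.03] 0.05292499600657853
14.9583 0.256 [0.4615 0.3298 0.256 ] [-0.58  0.09 -1.2 ] [-0.08  0.11  0.02] 0.05243941281450182
```

```bash
python3 - <<'E'
from h import *
from station import r
p=[.4615,.3298]
for z in (.255,.2543,.2536,.253,.2524,.2518):
    r.servo_line([*p,z],speed=.02); r.wait(.15); s=r.sense(); F=s["contact_force"]
    print(s["clock"],z,np.round(s["tcp_pos"],4),np.round(F,2))
    if F[2]>3: break
r.let_go(); r.wait(.3); z=s["tcp_pos"][2]
r.servo_line([*p,z+.09],speed=.1); r.servo_line([*p,.40],speed=.2); r.wait(.2)
s=r.sense(); print(s["clock"],s["opening"],np.round(s["contact_force"],2))
ims=[]
for n in("side","wrist"):
    w=r.snapshot(n); np.savez(f"d_{n}.npz",**w); ims.append(cv2.cvtColor(w["frame"],cv2.COLOR_RGB2BGR))
a=cv2.resize(ims[0][100:250,130:330],(400,300),interpolation=cv2.INTER_CUBIC);b=cv2.resize(ims[1][85:265,140:380],(400,300),interpolation=cv2.INTER_CUBIC)
cv2.imwrite("pics/d.png",np.hstack([a,b]))
E
```

```text
15.3583 0.255 [0.4615 0.3298 0.255 ] [ 0.46  0.19 -0.56]
15.7583 0.2543 [0.4615 0.3298 0.255 ] [-1.79 -0.59  5.65]
18.4583 0.08812914538539351 [0.21 0.12 0.51]
```

View pics/d.png

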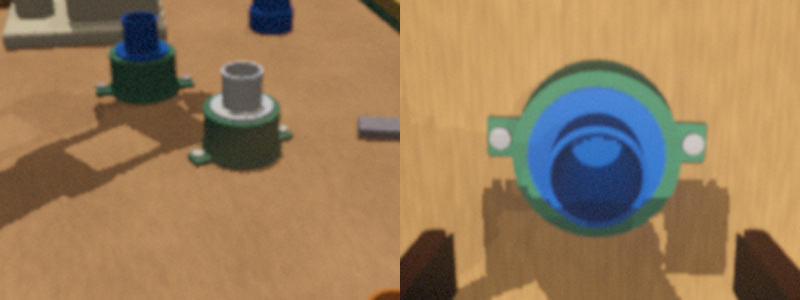

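The flange met the rim at TCP z = 0.255, exactly the fully-home height. The pictures show the blue cup upright in the pot at about (140,40) in the left half, flange flat on the rim like the white one, and the gripper is clear.

```bash
python3 -c "
from station import r
print(r.hand_in())"
```

```text
the job is handed in; nothing more can be done
None
```

The blue liner was lowered into the empty pot, sits upright with its flange on the rim and is released; the orange and white liners were not touched, and the job was handed in at about 18.6 s.

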